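# Put the spice jar away in the push-to-open drawer

### The arm

A 6-joint arm with a two-finger parallel gripper is mounted at the origin on the work surface. World frame = base frame: x ahead of the robot, y to its left, z up, the work surface at z = 0. Lengths are in m, angles in rad, forces in N, time in s.
With the tool pointing down it reaches from about 0.3 to 0.775 m from the base axis. Payload 14.6 kg.
Tool frame: the origin (TCP) lies at the very end of the fingers, on their centre line; the grasp point (between the pads) lies robot.tcp_to_grasp behind it (robot.tcp_to_grasp is the distance from the TCP to the grasp point, in m); y points along the fingers, z is the direction in which the jaws open and shut, and the axes are right-handed (so a half turn about y gives the same grasp; the last joint's range is limited). The gripper opens to 85 mm and grips with 20 to 120 N. Pads are 22 mm wide; open, the fingers measure 114 mm over their backs; the gripper's body (76 mm by 85 mm) begins 54 mm behind the grasp point. The pads swing forward as they close: fully open they stand 13 mm farther back than shut.
Start: joints at [-0.067, 0.3, 1.521, -0, 1.321, -0.067], TCP at [0.55, -0, 0.193] pointing down, gripper open.
Joint ranges: [-3.03, 3.03], [-0.79, 2.21], [0.23, 2.52], [-1.04, 4.18], [0, 3.07], [-2.55, 2.55]. Speed limits (rad/s): [2.22, 2.22, 2.57, 3.14, 3.14, 3.14].

### API

Orientations are given as a unit quaternion [x, y, z, w].
In Python, from bench import robot gives the robot as it stands. The module is installed in compiled form; this text tells all that it offers.
- The arm moves only by the tool jog_arm, never from a script. Its argument "increments" is a list of rows, each an object of numbers: "x", "y", "z": the shift along the tool's x, y, z in cm; "rx", "ry", "rz": the turn, a rotation vector about the tool's x, y, z in rad. A call has 1 to 8 rows; each row is the pose to reach, as a shift and turn from the pose commanded when the call began, along the tool's axes at that moment; what a row does not reach only later rows make up. A row lasts 1/10 s, in which the tool goes at most 50 mm and 8.59 degrees, less where a joint would pass 70% of its speed; a pose out of reach is approached as far as the arm can. A call with a gripper value outside its range is refused whole. "gripper" is the finger opening in cm, from 0 to 8.54, set as the call begins (left out, the last holds). The fingers move at their own pace and stop on an object; the grip force is fixed at half the most. Time passes only in rows, so rows that repeat a pose let the fingers close. It gives the time, the measured TCP pose, the force and the opening at its end, in the units of the state.
- robot.sense(): the state, without advancing time (a new reading comes with each control period).
- robot.capture(name): name is "scene" or "side" or "wrist"; returns (picture, depth): 384x512x3 uint8, red, green, blue; 384x512 float32, m along the optical axis (not along the pixel's ray), 0 where there is no reading.
- robot.get_calibration(name): a dict with "K" (3x3 intrinsics, pixels), "k1" (the pictures are not rectified: a ray, as slopes to the right and down, at radius r is drawn at 1 + k1 r^2 times it, then the intrinsics apply), "eye" and "attitude" of the camera in the world. Camera axes: x right, y down, z forward; pixel columns grow to the right and rows downward; lengths in m; the calibration is good to about 2 mm. A picture is of the moment at which its call begins: read the wrist's pose just before it. get_calibration takes no time and is no camera call; for the wrist camera it gives the pose at the moment of the call.
- robot.close_job(): hands the job in, once; it reports no verdict.
The state is a dict: "clock": time; "joints": joint angles; "joint_vel": joint speeds; "tau": joint torques, N m; "ee_pos": TCP position; "tool_rot": TCP orientation; "ft_force": force on the tool from outside, world axes, zero at the start; "wrist_torque": the same for the moment, N m; "width": opening from 0.0 (shut) to 1.0 (fully open).
Only numpy, scipy, OpenCV 4.12 (cv2) and the standard library are available. Lean on these libraries where they do the work, as an engineer would, in place of code of your own. Each camera call takes 0.05 s, during which the arm holds its last target. There are 200 camera calls.

### The job

Put the spice jar away in the low push-to-open drawer on the counter: press the handleless drawer front inward until its touch latch lets go and the drawer springs out, stand the jar upright in the drawer and let go of it, then push the front in again until the latch catches, so that the drawer stays shut by itself. Be gentle: never press or strike the drawer front with more than about 15 N, and leave the pepper grinder, the mug and the bowl where they are.

Things in the scene. Friction and masses are not known exactly. Their poses are not given: they have to be found in the camera images.
- cabinet: Low steel drawer cabinet standing fixed on the counter, 300 deep (its x) x 280 wide (its y) x 104 mm high. Origin: counter level, middle of its front edge. Its x axis points into the cabinet (away from the robot, turned by its yaw), y along its front, z up.
- front: Grey handleless front panel of the drawer, 20 mm thick (x) x 256 wide (y) x 84 mm high, lower edge 11 mm above the counter. Origin: centre of its flat outer face, 53 mm above the counter. Axes parallel to the cabinet's: press along +x. Latched, its face is 14 to 27 mm proud of the cabinet. From latched, the touch latch lets go after a further 8 to 16 mm inward (unknown, differs), at a hard stop.
- drawer (a joint): How far the drawer is out (m), grows as it opens; 0.115 fully out, latched -0.002 to 0.011. A spring pushes it out (6 N latched, 2 N fully out; damper 15 N per m/s). Press to the hard stop, felt as force rising sharply over the spring's 7 N, and let go: latched, it springs out; open, it comes back some mm and stays latched. Let go well short of the stop, nothing changes. It weighs 0.5 kg.
- drawer_floor (a point): Point on top of the drawer's inner floor, 18 mm above the counter, 50 mm behind the inside of the front panel, midway across; moves with the drawer, axes as the front's. Inside 194 mm long (x) x 228 wide (y), walls 38 mm high. Fully out, 111 mm of its length behind the panel is open from above, this point 61 mm before the cabinet. Things up to 70 mm high pass under the cabinet's top.
- jar_mid (a point): Centre (half-way up, 33 mm above its foot) of the spice jar: upright round jar, 44 mm diameter, 66 mm high, amber glass with a paper band and a black cap, 0.16 kg, standing on the counter to the left or right of the cabinet. z axis along the jar.
- grinder: Pepper grinder, a bystander: dark turned wood, 56 mm diameter, 178 mm high, upright on the counter. Origin: centre of its foot.
- mug: White mug, a bystander: 80 mm diameter, 90 mm high with a handle, on the counter. Origin: centre of its foot.
- bowl: Small black bowl, a bystander: 100 mm diameter, 35 mm high, standing on top of the cabinet. Origin: centre of its foot.

How it is judged:
By the outcome, as a careful person would: the job done as asked, in the order asked, and still so for the second after the job is handed in, with the robot touching nothing.
It also fails if it takes over 72 s, if anything falls off the work surface, if the arm or the gripper's body presses on something with over 40 N, if the wrist force passes 120 N, or if a joint passes its speed limit or range.

## Working session

There is one attempt and no reset: what is moved stays moved. The work goes in short steps, Python scripts to look and compute and a tool call to move; the robot and the scene stay as the last step left them, time stands still between calls to the robot, and variables do not carry over. Pictures are saved under pics/ and viewed, about 8 in all and at most 12, crops included, and the job is handed in when it is done.

Besides the shell and the picture viewer there is one more tool, called after "Request:" as name([rows], argument=value, ...), one row to a line, values as JSON. jog_arm: Moves the arm, as the interface text tells. Its arguments: {"type":"object","properties":{"increments":{"type":"array","items":{"type":"object","properties":{"x":{"type":"number"},"y":{"type":"number"},"z":{"type":"number"},"rx":{"type":"number"},"ry":{"type":"number"},"rz":{"type":"number"}}}},"gripper":{"type":"number"}},"required":["increments"]}

```bash
mkdir -p pics; cat > h.py <<'E'
import numpy as np, cv2
from bench import robot
from scipy.spatial.transform import Rotation as R
def att(c):
    a=np.array(c["attitude"],float)
    return a if a.shape==(3,3) else R.from_quat(a).as_matrix()
def pts(c,uv):
    K=np.array(c["K"]);k=c["k1"]
    return cv2.undistortPoints(np.array(uv,float).reshape(-1,1,2),K,np.array([k,0,0,0.])).reshape(-1,2)
def cloud(c,depth):
    h,w=depth.shape
    v,u=np.mgrid[:h,:w]
    s=pts(c,np.stack([u,v],-1).reshape(-1,2))
    d=depth.reshape(-1,1)
    p=np.hstack([s*d,d])@att(c).T+np.array(c["eye"])
    p[d[:,0]==0]=np.nan
    return p.reshape(h,w,3)
def save(name,im): cv2.imwrite("pics/"+name,im[:,:,::-1])
E
python3 - <<'E'
from h import *
s=robot.sense();print(s, robot.tcp_to_grasp)
for n in("scene","side"):
    c=robot.get_calibration(n);print(n,c)
    im,d=robot.capture(n);save(n+"0.png",im);np.savez(n+"0.npz",im=im,p=cloud(c,d))
E
```

```text
{'clock': 0.0, 'joints': array([-6.65868189e-02,  3.00437920e-01,  1.52162372e+00, -5.17587904e-06,
        1.32069633e+00, -6.65876603e-02]), 'joint_vel': array([-3.42429282e-04,  2.57139572e-04, -3.52107375e-04, -6.49274415e-05,
       -6.45537911e-04, -4.90290671e-04]), 'tau': array([ 2.33377898e-03, -5.43485534e+01, -3.61782753e+01,  2.82532977e-05,
        4.14875918e-03, -3.55991256e-05]), 'ee_pos': array([5.49705370e-01, 2.25388461e-05, 1.92021503e-01]), 'tool_rot': array([-0.50027308,  0.50030829, -0.49969048,  0.49972781]), 'ft_force': array([-0.48384895, -0.0791175 , -0.74355222]), 'wrist_torque': array([-0.00527196,  0.02507231,  0.02221845]), 'width': 1.001106340334282} 0.0187
scene {'K': array([[411.5004442 ,   0.        , 253.6723208 ],
       [  0.        , 411.5004442 , 191.54018338],
       [  0.        ,   0.        ,   1.        ]]), 'k1': 0.004075527562870928, 'eye': array([ 1.22191073, -0.35533381,  0.87996264]), 'attitude': array([ 0.79993114,  0.48159849, -0.19218871, -0.30205391])}
side {'K': array([[362.36481195,   0.        , 259.75899508],
       [  0.        , 362.36481195, 195.45000008],
       [  0.        ,   0.        ,   1.        ]]), 'k1': -0.005247928449063495, 'eye': array([ 0.55351688, -0.81858205,  0.72306592]), 'attitude': array([ 0.89894875, -0.00749326,  0.0043803 , -0.43796782])}
```

```bash
python3 - <<'E'
import cv2,numpy as np
a=cv2.imread("pics/scene0.png");b=cv2.imread("pics/side0.png")
cv2.imwrite("pics/both0.png",cv2.resize(np.vstack([a,b]),(400*1,600)))
E
```

```text
(no output)
```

View pics/scene0.png

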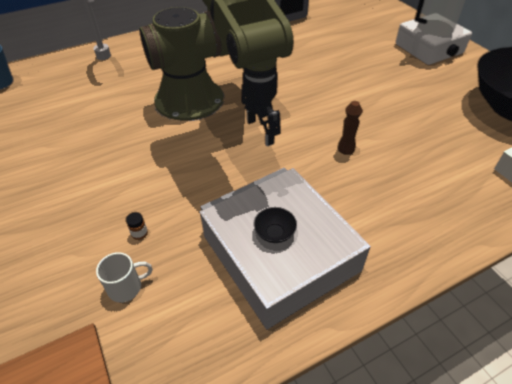

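View pics/side0.png

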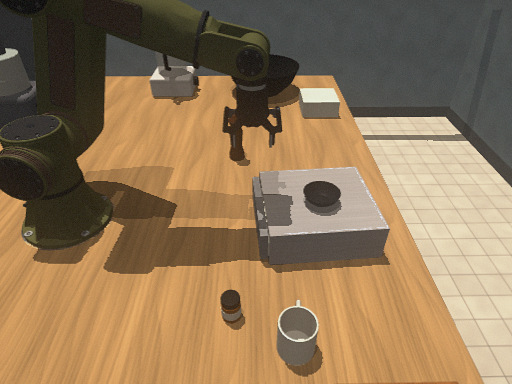

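The scene view shows the cabinet (centre about 285,245) with the bowl on top (275,228), the jar (137,225), mug (120,277) and grinder (348,128). The side view shows the jar (231,306), mug (298,335) and the front panel at the cabinet's left edge (260,215). Next I'll measure them from depth.

```bash
python3 - <<'E'
from h import *
for n,bx in(("scene",{"jar":(124,208,150,242),"grinder":(335,98,364,158)}),("side",{"jar":(218,288,245,324),"mug":(276,305,320,365)})):
    z=np.load(n+"0.npz");p=z["p"]
    print(n,"table z",np.nanmedian(p[300:330,150:200,2]) )
    for k,(a,b,c,d) in bx.items():
        q=p[b:d,a:c].reshape(-1,3);q=q[q[:,2]>0.012]
        top=np.nanpercentile(q[:,2],98); t=q[q[:,2]>top-.008]
        print(n,k,"n",len(q),"min",np.nanpercentile(q,2,0).round(3),"max",np.nanpercentile(q,98,0).round(3),"top ctr",((t.min(0)+t.max(0))/2).round(3))
    # cabinet top
    m=(abs(p[...,2]-.104)<.006)&(p[...,0]>.4)&(p[...,0]<1.1)&(abs(p[...,1])<.35)
    m=cv2.morphologyEx(m.astype(np.uint8),cv2.MORPH_OPEN,np.ones((5,5)))
    l,lab,st,_=cv2.connectedComponentsWithStats(m);i=1+st[1:,4].argmax();q=p[lab==i]
    r=cv2.minAreaRect((q[:,:2]*1000).astype(np.float32));print("top",r,cv2.boxPoints(r).round(1).tolist(),np.median(q[:,2]))
    # front face points (z .02-.09)
    f=p.reshape(-1,3);f=f[(f[:,2]>.02)&(f[:,2]<.09)&(abs(f[:,1])<.22)&(f[:,0]>.4)&(f[:,0]<1.0)]
    print("low pts",len(f))
    np.save(n+"_low.npy",f)
E
```

```text
scene table z 3.0445668045664398e-05
scene jar n 415 min [ 0.483 -0.359  0.014] max [ 0.523 -0.318  0.068] top ctr [ 0.501 -0.338  0.065]
scene grinder n 773 min [0.478 0.31  0.016] max [0.517 0.35  0.177] top ctr [0.495 0.333 0.174]
top ((728.500732421875, -39.971405029296875), (304.8923645019531, 282.7106628417969), 4.538005828857422) [[565.2999877929688, 88.9000015258789], [587.7000122070312, -192.89999389648438], [891.7000122070312, -168.8000030517578], [869.2999877929688, 113.0]] 0.10401219589477728
low pts 2248
side table z 0.0012888042944898537
side jar n 548 min [ 0.478 -0.359  0.015] max [ 0.519 -0.319  0.069] top ctr [ 0.497 -0.337  0.066]
side mug n 1775 min [ 0.597 -0.456  0.015] max [ 0.671 -0.379  0.092] top ctr [ 0.636 -0.416  0.089]
top ((727.4398193359375, -38.622314453125), (301.4529113769531, 284.0577697753906), 4.348432540893555) [[566.4000244140625, 91.5999984741211], [587.9000244140625, -191.6999969482422], [888.5, -168.8000030517578], [867.0, 114.4000015258789]] 0.10527579013261223
low pts 2567
```

Request:
jog_arm([
  {"x":0.7,"z":-0.7,"ry":0.14},
  {"x":1.4,"z":-1.4,"ry":0.28},
  {"x":2.1,"z":-2.1,"ry":0.42},
  {"x":2.8,"z":-2.8,"ry":0.56},
  {"x":3.5,"z":-3.5,"ry":0.7},
  {"x":4.2,"z":-4.2,"ry":0.84},
  {"x":5.0,"z":-5.0,"ry":0.98},
  {"x":5.8,"z":-5.8,"ry":1.12},
], gripper=0)

```text
$.increments[0]: bad value
```

Request:
jog_arm([
  {"ry":0.14},
  {"ry":0.28},
  {"ry":0.374},
  {"ry":0.374},
])

```text
$.increments[0]: bad value
```

```bash
python3 - <<'E'
from h import *
s=robot.sense();print(s["clock"],s["ee_pos"],R.from_quat(s["tool_rot"]).as_matrix().round(3),s["ft_force"])
c=robot.get_calibration("wrist");im,d=robot.capture("wrist");save("w1.png",im)
O=np.array([.577,-.051]);ex=np.array([.997,.0774]);ey=np.array([-.0774,.997])
def rep(p,t):
    q=p.reshape(-1,3);x=(q[:,:2]-O)@ex;y=(q[:,:2]-O)@ey
    for lo,hi in((.02,.085),(.088,.1),(.1,.108)):
        m=(q[:,2]>lo)&(q[:,2]<hi)&(abs(y)<.11)&(x>-.06)&(x<.03)
        if m.sum()>20: print(t,lo,m.sum(),np.percentile(x[m],[1,5,20,50]).round(4))
rep(cloud(c,d),"wrist")
for n in("side","scene"):
    c=robot.get_calibration(n);im,d=robot.capture(n);rep(cloud(c,d),n)
E
```

```text
0.1 [5.49742171e-01 1.65900618e-05 1.92082228e-01] [[-0.    -0.001  1.   ]
 [-1.     0.    -0.   ]
 [-0.    -1.    -0.001]] [ 0.01994137 -0.0714006   0.53254469]
wrist 0.088 3170 [-0.0201 -0.0192 -0.0162 -0.0102]
wrist 0.1 4727 [0.0022 0.0032 0.0074 0.0159]
side 0.02 129 [-0.022  -0.022  -0.0219 -0.0218]
side 0.088 390 [-0.0218 -0.0213 -0.0184 -0.0123]
side 0.1 565 [0.0004 0.0013 0.0059 0.0149]
scene 0.088 365 [-0.0194 -0.0178 -0.0151 -0.0107]
scene 0.1 655 [0.0038 0.0054 0.0095 0.0172]
```

View pics/w1.png

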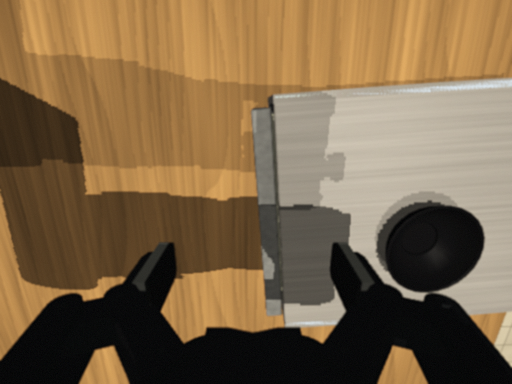

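The wrist view shows the panel as the strip at x≈262 px, from y≈108 to 312, just proud of the cabinet, with the bowl at (430,245). Depth puts its face about 21 mm proud. Both moves were refused, so I'll try again with all six keys given.

Request:
jog_arm([
  {"x":0.7,"y":0,"z":-0.7,"rx":0,"ry":0.14,"rz":0},
  {"x":1.4,"y":0,"z":-1.4,"rx":0,"ry":0.28,"rz":0},
  {"x":2.1,"y":0,"z":-2.1,"rx":0,"ry":0.42,"rz":0},
  {"x":2.8,"y":0,"z":-2.8,"rx":0,"ry":0.56,"rz":0},
  {"x":3.5,"y":0,"z":-3.5,"rx":0,"ry":0.7,"rz":0},
  {"x":4.2,"y":0,"z":-4.2,"rx":0,"ry":0.84,"rz":0},
  {"x":5.0,"y":0,"z":-5.0,"rx":0,"ry":0.98,"rz":0},
  {"x":5.8,"y":0,"z":-5.8,"rx":0,"ry":1.12,"rz":0},
], gripper=0)

```text
clock: 1.05
ee_pos: [0.4916, -0.0583, 0.1925]
tool_rot: [-0.156, 0.69, -0.69, 0.156]
ft_force: [-0.5, -0.3, 0.1]
width: -0.001
```

Request:
jog_arm([
  {"x":0,"y":3,"z":0,"rx":0,"ry":0.14,"rz":0},
  {"x":0,"y":6,"z":0,"rx":0,"ry":0.28,"rz":0},
  {"x":0,"y":9,"z":0,"rx":0,"ry":0.374,"rz":0},
  {"x":0,"y":12,"z":0,"rx":0,"ry":0.374,"rz":0},
  {"x":0,"y":12.7,"z":0,"rx":0,"ry":0.374,"rz":0},
  {"x":0,"y":12.7,"z":0,"rx":0,"ry":0.374,"rz":0},
])

```text
clock: 1.65
ee_pos: [0.4917, -0.0579, 0.0653]
tool_rot: [-0.028, 0.707, -0.706, 0.027]
ft_force: [0.3, 0.2, 0.6]
width: 0.001
```

```bash
python3 - <<'E'
from h import *
s=robot.sense();print(s["clock"],s["ee_pos"],R.from_quat(s["tool_rot"]).as_matrix().round(3),s["ft_force"])
O=np.array([.577,-.051]);ex=np.array([.997,.0774]);ey=np.array([-.0774,.997])
e=s["ee_pos"][:2]-O;print(e@ex,e@ey)
E
```

```text
1.65 [ 0.49170155 -0.05794088  0.06528981] [[-0.997 -0.002  0.077]
 [-0.077  0.    -0.997]
 [ 0.002 -1.    -0.   ]] [0.33899105 0.15969353 0.64231872]
-0.08557977891943967 -0.0003179615365168622
```

Request:
jog_arm([
  {"x":-1.2,"y":0,"z":0,"rx":0,"ry":0,"rz":0},
  {"x":-2.4,"y":0,"z":0,"rx":0,"ry":0,"rz":0},
  {"x":-3.4,"y":0,"z":0,"rx":0,"ry":0,"rz":0},
  {"x":-4.2,"y":0,"z":0,"rx":0,"ry":0,"rz":0},
  {"x":-4.5,"y":0,"z":0,"rx":0,"ry":0,"rz":0},
  {"x":-4.5,"y":0,"z":0,"rx":0,"ry":0,"rz":0},
])

```text
clock: 2.25
ee_pos: [0.537, -0.0545, 0.0657]
tool_rot: [0.027, -0.707, 0.707, -0.027]
ft_force: [0.3, 0.3, 0.3]
width: -0.003
```

Request:
jog_arm([
  {"x":-0.1,"y":0,"z":0,"rx":0,"ry":0,"rz":0},
  {"x":-0.2,"y":0,"z":0,"rx":0,"ry":0,"rz":0},
  {"x":-0.3,"y":0,"z":0,"rx":0,"ry":0,"rz":0},
  {"x":-0.4,"y":0,"z":0,"rx":0,"ry":0,"rz":0},
  {"x":-0.5,"y":0,"z":0,"rx":0,"ry":0,"rz":0},
  {"x":-0.5,"y":0,"z":0,"rx":0,"ry":0,"rz":0},
])

```text
clock: 2.85
ee_pos: [0.542, -0.0542, 0.0656]
tool_rot: [0.027, -0.707, 0.707, -0.027]
ft_force: [-0.3, -0.0, 0.4]
width: -0.002
```

Request:
jog_arm([
  {"x":-0.1,"y":0,"z":0,"rx":0,"ry":0,"rz":0},
  {"x":-0.2,"y":0,"z":0,"rx":0,"ry":0,"rz":0},
  {"x":-0.3,"y":0,"z":0,"rx":0,"ry":0,"rz":0},
  {"x":-0.4,"y":0,"z":0,"rx":0,"ry":0,"rz":0},
  {"x":-0.4,"y":0,"z":0,"rx":0,"ry":0,"rz":0},
])

```text
clock: 3.35
ee_pos: [0.5459, -0.0539, 0.0656]
tool_rot: [-0.027, 0.707, -0.707, 0.027]
ft_force: [0.2, 0.3, -0.5]
width: 0.0
```

Request:
jog_arm([
  {"x":-0.1,"y":0,"z":0,"rx":0,"ry":0,"rz":0},
  {"x":-0.2,"y":0,"z":0,"rx":0,"ry":0,"rz":0},
  {"x":-0.3,"y":0,"z":0,"rx":0,"ry":0,"rz":0},
  {"x":-0.3,"y":0,"z":0,"rx":0,"ry":0,"rz":0},
])

```text
clock: 3.75
ee_pos: [0.5489, -0.0536, 0.0656]
tool_rot: [0.027, -0.707, 0.707, -0.027]
ft_force: [-0.9, -0.7, 0.1]
width: -0.005
```

Request:
jog_arm([
  {"x":-0.1,"y":0,"z":0,"rx":0,"ry":0,"rz":0},
  {"x":-0.2,"y":0,"z":0,"rx":0,"ry":0,"rz":0},
  {"x":-0.3,"y":0,"z":0,"rx":0,"ry":0,"rz":0},
  {"x":-0.3,"y":0,"z":0,"rx":0,"ry":0,"rz":0},
])

```text
clock: 4.15
ee_pos: [0.5519, -0.0534, 0.0656]
tool_rot: [0.027, -0.707, 0.707, -0.027]
ft_force: [-0.0, 0.8, 0.1]
width: 0.001
```

```bash
python3 - <<'E'
from h import *
im,d=robot.capture("side");save("s2.png",cv2.resize(im[120:270,190:390],None,fx=4,fy=4))
c=robot.get_calibration("side");p=cloud(c,d)
O=np.array([.577,-.051]);ex=np.array([.997,.0774]);ey=np.array([-.0774,.997])
q=p.reshape(-1,3);x=(q[:,:2]-O)@ex;y=(q[:,:2]-O)@ey
m=(q[:,2]>.02)&(q[:,2]<.085)&(y<-.06)&(y>-.13)&(x>-.06)&(x<.03);print(m.sum(),np.percentile(x[m],[2,10,50]))
E
```

```text
191 [-0.02195442 -0.0217832  -0.01323084]
```

View pics/s2.png

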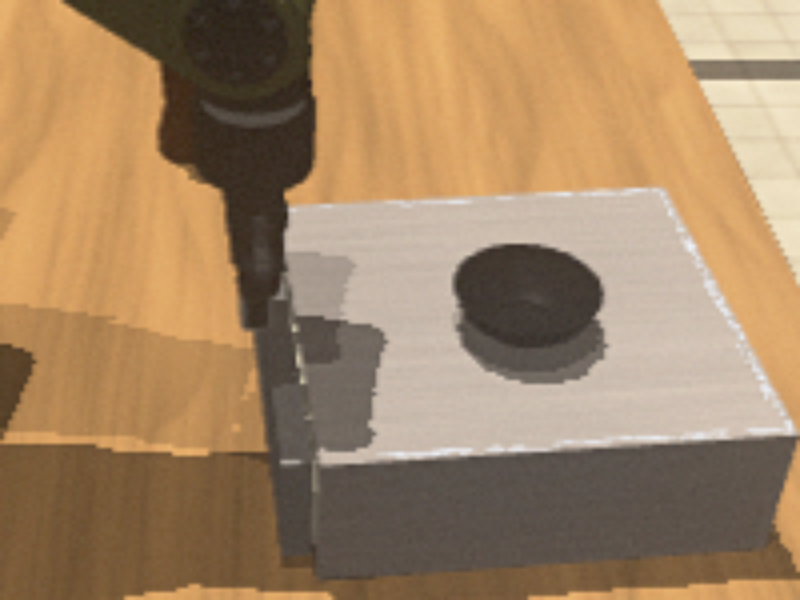

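The side crop shows the fingertip at (255,325), right at the panel's top edge, with no gap visible. The panel hasn't moved yet. I'll keep advancing in small steps.

Request:
jog_arm([
  {"x":-0.1,"y":0,"z":0,"rx":0,"ry":0,"rz":0},
  {"x":-0.2,"y":0,"z":0,"rx":0,"ry":0,"rz":0},
  {"x":-0.2,"y":0,"z":0,"rx":0,"ry":0,"rz":0},
])

```text
clock: 4.5
ee_pos: [0.5539, -0.0533, 0.0656]
tool_rot: [-0.027, 0.707, -0.707, 0.027]
ft_force: [0.1, 0.3, 0.0]
width: 0.001
```

Request:
jog_arm([
  {"x":-0.1,"y":0,"z":0,"rx":0,"ry":0,"rz":0},
  {"x":-0.2,"y":0,"z":0,"rx":0,"ry":0,"rz":0},
  {"x":-0.2,"y":0,"z":0,"rx":0,"ry":0,"rz":0},
])

```text
clock: 4.8
ee_pos: [0.5559, -0.0531, 0.0656]
tool_rot: [-0.027, 0.707, -0.707, 0.027]
ft_force: [0.3, 0.5, -0.7]
width: -0.003
```

```bash
python3 - <<'E'
from h import *
O=np.array([.577,-.051]);ex=np.array([.997,.0774]);ey=np.array([-.0774,.997])
print(robot.sense()["tau"])
for n in("side","wrist"):
    c=robot.get_calibration(n);im,d=robot.capture(n);p=cloud(c,d)
    if n=="wrist": save("w3.png",im)
    q=p.reshape(-1,3);x=(q[:,:2]-O)@ex;y=(q[:,:2]-O)@ey;g=im.reshape(-1,3).max(1)
    for z in np.arange(.05,.2,.01):
        m=(abs(q[:,2]-z)<.005)&(abs(y)<.05)&(abs(x)<.07)&(g<75)
        if m.sum()>3: print(n,z.round(3),m.sum(),"x",np.percentile(x[m],[3,50,97]).round(4),"y",np.percentile(y[m],[3,97]).round(4))
    m=(q[:,2]>.088)&(q[:,2]<.099)&(abs(y)>.03)&(abs(y)<.12)&(abs(x)<.04);print("panel top",m.sum(),np.percentile(x[m],[2,10,50,90]))
E
```

```text
[ 1.44098466e-02 -5.85922873e+01 -3.18243706e+01  1.48625451e-03
  1.16539685e-02  7.84904114e-03]
side 0.06 4 x [-0.0218 -0.0217 -0.0216] y [-0.0203  0.0079]
side 0.1 11 x [-0.0186 -0.0047 -0.0033] y [-0.0463  0.0295]
side 0.11 5 x [-0.0284 -0.0207 -0.0152] y [-0.0125 -0.0072]
side 0.12 15 x [-0.0287 -0.0232 -0.016 ] y [-0.0142 -0.007 ]
side 0.13 18 x [-0.0297 -0.0234 -0.0164] y [-0.0145 -0.0068]
side 0.14 6 x [-0.0281 -0.0218 -0.0179] y [-0.0136 -0.0101]
side 0.16 9 x [-0.0292 -0.0219 -0.0126] y [-0.0331 -0.029 ]
side 0.17 14 x [-0.0343 -0.022  -0.0096] y [-0.0464 -0.0135]
side 0.18 20 x [-0.0361 -0.0297 -0.0078] y [-0.0493 -0.0081]
side 0.19 26 x [-0.0384 -0.0266 -0.008 ] y [-0.0431 -0.015 ]
side 0.2 23 x [-0.0387 -0.033  -0.0056] y [-0.0388  0.0114]
panel top 192 [-0.02174157 -0.02023694 -0.01212006 -0.00393214]
wrist 0.09 3754 x [-0.0183 -0.0091 -0.001 ] y [-0.0476  0.0355]
wrist 0.1 4505 x [0.0032 0.0173 0.0322] y [-0.0416  0.0046]
wrist 0.11 222 x [-0.0143 -0.0101 -0.0094] y [-0.0109  0.012 ]
wrist 0.12 461 x [-0.0145 -0.0133 -0.0094] y [-0.0117  0.0132]
wrist 0.13 560 x [-0.0145 -0.0105 -0.0095] y [-0.012   0.0133]
wrist 0.14 690 x [-0.0307 -0.0115 -0.0087] y [-0.0103  0.0108]
wrist 0.15 2017 x [-0.0289 -0.0093 -0.0073] y [-0.0295  0.0309]
wrist 0.16 4992 x [-0.0292 -0.0118 -0.0084] y [-0.0355  0.037 ]
wrist 0.17 4817 x [-0.0291 -0.0093 -0.0037] y [-0.0433  0.0448]
wrist 0.18 7698 x [-0.0283 -0.0097 -0.0035] y [-0.0469  0.0473]
wrist 0.19 8992 x [-0.0171 -0.0098 -0.0032] y [-0.0485  0.0487]
wrist 0.2 2978 x [-0.0101 -0.0017 -0.0006] y [-0.0229  0.0231]
panel top 8015 [-0.01918883 -0.01726884 -0.00962868 -0.0022151 ]
```

View pics/w3.png

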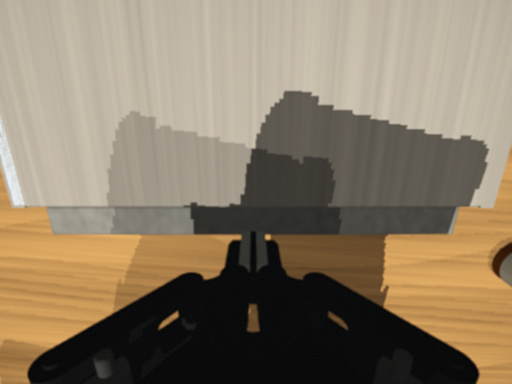

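The wrist view shows the closed fingertip at (253,235), right at the lower outer edge of the panel strip (y 206–234). I need to know the true tip height, so I'll check where the TCP projects against what's seen there.

```bash
python3 - <<'E'
from h import *
s=robot.sense();e=s["ee_pos"]
for n in("side","wrist"):
    c=robot.get_calibration(n);im,d=robot.capture(n);p=cloud(c,d)
    A=att(c);K=np.array(c["K"])
    def proj(P):
        q=(np.array(P)-c["eye"])@A; r=q[:2]/q[2]; r=r*(1+c["k1"]*(r@r)); return (K[:2,:2]@r+K[:2,2]).round(1),q[2].round(3)
    print(n,"tcp",proj(e),"+z4",proj(e+[0,0,.04]))
    u,v=proj(e)[0].astype(int)
    for vv in range(v-32,v+13,4): print(vv,[ (p[vv,uu].round(3).tolist(),int(im[vv,uu].max())) for uu in (u-3,u,u+3)])
E
```

```text
side tcp (array([255.5, 212. ]), np.float64(1.008)) +z4 (array([255.4, 200.8]), np.float64(0.983))
180 [([0.548, -0.084, 0.197], 58), ([0.555, -0.1, 0.208], 68), ([0.563, -0.084, 0.197], 63)]
184 [([0.548, -0.096, 0.194], 66), ([0.555, -0.105, 0.2], 83), ([0.562, -0.106, 0.2], 82)]
188 [([0.548, -0.113, 0.194], 61), ([0.555, -0.114, 0.195], 70), ([0.562, -0.113, 0.194], 72)]
192 [([0.547, -0.097, 0.169], 58), ([0.555, -0.083, 0.159], 63), ([0.563, -0.082, 0.157], 62)]
196 [([0.547, -0.061, 0.129], 73), ([0.555, -0.066, 0.132], 60), ([0.563, -0.059, 0.127], 73)]
200 [([0.547, -0.059, 0.114], 92), ([0.555, -0.063, 0.117], 63), ([0.563, -0.059, 0.113], 77)]
204 [([0.545, 0.063, -0.001], 217), ([0.555, -0.046, 0.088], 78), ([0.563, -0.055, 0.096], 78)]
208 [([0.545, 0.04, 0.002], 175), ([0.555, -0.044, 0.072], 76), ([0.563, -0.073, 0.096], 78)]
212 [([0.545, 0.02, 0.003], 176), ([0.554, -0.04, 0.055], 84), ([0.562, -0.088, 0.095], 81)]
216 [([0.545, 0.004, 0.0], 204), ([nan, nan, nan], 101), ([0.562, -0.107, 0.098], 86)]
220 [([0.545, -0.013, 0.0], 180), ([0.554, -0.04, 0.024], 124), ([0
[... 652 characters left out ...]
103], 62), ([0.582, -0.052, 0.103], 60)]
207 [([0.576, -0.049, 0.093], 51), ([0.576, -0.051, 0.093], 50), ([0.576, -0.053, 0.093], 51)]
211 [([0.573, -0.049, 0.093], 49), ([0.574, -0.051, 0.094], 49), ([0.574, -0.053, 0.093], 49)]
215 [([0.571, -0.05, 0.094], 47), ([0.571, -0.051, 0.093], 46), ([0.571, -0.053, 0.093], 49)]
219 [([0.568, -0.05, 0.093], 47), ([0.569, -0.052, 0.094], 49), ([0.568, -0.053, 0.094], 46)]
223 [([0.565, -0.05, 0.094], 46), ([0.566, -0.052, 0.094], 46), ([0.565, -0.054, 0.092], 47)]
227 [([0.563, -0.05, 0.094], 49), ([0.563, -0.052, 0.093], 48), ([0.563, -0.054, 0.094], 48)]
231 [([0.566, -0.05, 0.107], 32), ([0.567, -0.052, 0.108], 29), ([0.568, -0.053, 0.109], 50)]
```

The cameras agree that the closed fingers end at z≈0.107, although the reported TCP is at 0.066. The real tip is therefore about 41 mm higher than reported, and it was passing above the panel (top at 0.095). I'll back off, go down 4.5 cm and check again with the camera.

Request:
jog_arm([
  {"x":1.5,"y":0,"z":0,"rx":0,"ry":0,"rz":0},
  {"x":3,"y":0,"z":0,"rx":0,"ry":0,"rz":0},
  {"x":3,"y":1.5,"z":0,"rx":0,"ry":0,"rz":0},
  {"x":3,"y":3,"z":0,"rx":0,"ry":0,"rz":0},
  {"x":3,"y":4,"z":0,"rx":0,"ry":0,"rz":0},
  {"x":3,"y":4.5,"z":0,"rx":0,"ry":0,"rz":0},
  {"x":3,"y":4.5,"z":0,"rx":0,"ry":0,"rz":0},
])

```text
clock: 5.7
ee_pos: [0.5257, -0.0554, 0.0202]
tool_rot: [-0.027, 0.707, -0.707, 0.027]
ft_force: [0.3, 0.4, 0.5]
width: -0.003
```

```bash
cat >> h.py <<'E'
O=np.array([.577,-.051]);ex=np.array([.997,.0774]);ey=np.array([-.0774,.997])
def cab(P): return np.stack([(P[...,:2]-O)@ex,(P[...,:2]-O)@ey,P[...,2]],-1)
E
python3 - <<'E'
from h import *
s=robot.sense();e=s["ee_pos"];print(cab(e),s["ft_force"])
c=robot.get_calibration("side");im,d=robot.capture("side");q=cab(cloud(c,d)).reshape(-1,3);g=im.reshape(-1,3).max(1)
for z in np.arange(.02,.18,.01):
    m=(abs(q[:,2]-z)<.005)&(abs(q[:,1])<.03)&(abs(q[:,0]+.052)<.02)
    if m.sum(): print(z.round(3),m.sum(),np.percentile(q[m,0],[3,50,97]).round(4),np.median(q[m,1]).round(3),np.median(g[m]))
E
```

```text
[-0.05144473 -0.00037247  0.02015638] [0.25109173 0.38724609 0.47793868]
0.06 8 [-0.0615 -0.0524 -0.0431] -0.006 99.5
0.07 18 [-0.063  -0.051  -0.0424] -0.007 68.5
0.08 25 [-0.0641 -0.0537 -0.0422] -0.011 62.0
0.09 13 [-0.0589 -0.0534 -0.046 ] -0.012 56.0
0.1 2 [-0.0658 -0.0572 -0.0487] -0.013 109.5
0.11 2 [-0.0658 -0.0601 -0.0543] -0.019 97.5
0.12 3 [-0.066  -0.0658 -0.0384] -0.013 83.0
0.13 20 [-0.0691 -0.0513 -0.0368] -0.015 58.0
0.14 13 [-0.0681 -0.0581 -0.0368] -0.017 56.0
0.15 19 [-0.069  -0.0607 -0.0354] -0.018 58.0
0.16 26 [-0.0716 -0.0648 -0.0338] -0.017 58.0
0.17 15 [-0.0698 -0.0642 -0.0346] -0.015 58.0
```

Request:
jog_arm([
  {"x":-0.6,"y":0,"z":0,"rx":0,"ry":0,"rz":0},
  {"x":-1.2,"y":0,"z":0,"rx":0,"ry":0,"rz":0},
  {"x":-1.5,"y":0,"z":0,"rx":0,"ry":0,"rz":0},
  {"x":-1.6,"y":0,"z":0,"rx":0,"ry":0,"rz":0},
  {"x":-1.7,"y":0,"z":0,"rx":0,"ry":0,"rz":0},
  {"x":-1.7,"y":0,"z":0,"rx":0,"ry":0,"rz":0},
])

```text
clock: 6.35
ee_pos: [0.5429, -0.0541, 0.0206]
tool_rot: [-0.027, 0.707, -0.707, 0.027]
ft_force: [-0.0, 0.2, 0.4]
width: -0.001
```

Request:
jog_arm([
  {"x":-0.1,"y":0,"z":0,"rx":0,"ry":0,"rz":0},
  {"x":-0.2,"y":0,"z":0,"rx":0,"ry":0,"rz":0},
  {"x":-0.3,"y":0,"z":0,"rx":0,"ry":0,"rz":0},
  {"x":-0.3,"y":0,"z":0,"rx":0,"ry":0,"rz":0},
])

```text
clock: 6.75
ee_pos: [0.5459, -0.0538, 0.0206]
tool_rot: [0.027, -0.707, 0.707, -0.027]
ft_force: [0.4, 0.6, 0.6]
width: 0.001
```

Request:
jog_arm([
  {"x":-0.1,"y":0,"z":0,"rx":0,"ry":0,"rz":0},
  {"x":-0.2,"y":0,"z":0,"rx":0,"ry":0,"rz":0},
  {"x":-0.3,"y":0,"z":0,"rx":0,"ry":0,"rz":0},
  {"x":-0.3,"y":0,"z":0,"rx":0,"ry":0,"rz":0},
])

```text
clock: 7.15
ee_pos: [0.5484, -0.0537, 0.0206]
tool_rot: [-0.028, 0.707, -0.707, 0.027]
ft_force: [-5.3, -0.0, 3.9]
width: 0.003
```

Request:
jog_arm([
  {"x":-0.1,"y":0,"z":0,"rx":0,"ry":0,"rz":0},
  {"x":-0.2,"y":0,"z":0,"rx":0,"ry":0,"rz":0},
  {"x":-0.3,"y":0,"z":0,"rx":0,"ry":0,"rz":0},
  {"x":-0.3,"y":0,"z":0,"rx":0,"ry":0,"rz":0},
])

```text
clock: 7.55
ee_pos: [0.5513, -0.0534, 0.0205]
tool_rot: [-0.028, 0.707, -0.707, 0.027]
ft_force: [-5.2, -0.7, 3.7]
width: -0.001
```

Request:
jog_arm([
  {"x":-0.1,"y":0,"z":0,"rx":0,"ry":0,"rz":0},
  {"x":-0.2,"y":0,"z":0,"rx":0,"ry":0,"rz":0},
  {"x":-0.3,"y":0,"z":0,"rx":0,"ry":0,"rz":0},
  {"x":-0.3,"y":0,"z":0,"rx":0,"ry":0,"rz":0},
])

```text
clock: 7.95
ee_pos: [0.5543, -0.0532, 0.0206]
tool_rot: [-0.028, 0.707, -0.707, 0.027]
ft_force: [-6.4, -1.4, 3.5]
width: 0.001
```

Request:
jog_arm([
  {"x":-0.05,"y":0,"z":0,"rx":0,"ry":0,"rz":0},
  {"x":-0.05,"y":0,"z":0,"rx":0,"ry":0,"rz":0},
])

```text
clock: 8.15
ee_pos: [0.5548, -0.0531, 0.0205]
tool_rot: [-0.028, 0.707, -0.707, 0.027]
ft_force: [-6.7, -0.5, 3.5]
width: -0.002
```

Request:
jog_arm([
  {"x":-0.03,"y":0,"z":0,"rx":0,"ry":0,"rz":0},
  {"x":-0.06,"y":0,"z":0,"rx":0,"ry":0,"rz":0},
  {"x":-0.06,"y":0,"z":0,"rx":0,"ry":0,"rz":0},
])

```text
clock: 8.45
ee_pos: [0.5553, -0.0531, 0.0205]
tool_rot: [-0.028, 0.707, -0.707, 0.027]
ft_force: [-5.1, -0.5, 3.8]
width: 0.003
```

Request:
jog_arm([
  {"x":-0.03,"y":0,"z":0,"rx":0,"ry":0,"rz":0},
  {"x":-0.06,"y":0,"z":0,"rx":0,"ry":0,"rz":0},
  {"x":-0.06,"y":0,"z":0,"rx":0,"ry":0,"rz":0},
])

```text
clock: 8.75
ee_pos: [0.5559, -0.0531, 0.0205]
tool_rot: [-0.028, 0.707, -0.707, 0.027]
ft_force: [-6.0, -0.2, 4.4]
width: -0.004
```

Request:
jog_arm([
  {"x":-0.03,"y":0,"z":0,"rx":0,"ry":0,"rz":0},
  {"x":-0.06,"y":0,"z":0,"rx":0,"ry":0,"rz":0},
  {"x":-0.06,"y":0,"z":0,"rx":0,"ry":0,"rz":0},
])

```text
clock: 9.05
ee_pos: [0.5565, -0.053, 0.0205]
tool_rot: [-0.028, 0.707, -0.707, 0.027]
ft_force: [-5.7, -0.5, 3.5]
width: 0.002
```

Request:
jog_arm([
  {"x":-0.03,"y":0,"z":0,"rx":0,"ry":0,"rz":0},
  {"x":-0.06,"y":0,"z":0,"rx":0,"ry":0,"rz":0},
  {"x":-0.06,"y":0,"z":0,"rx":0,"ry":0,"rz":0},
])

```text
clock: 9.35
ee_pos: [0.5571, -0.053, 0.0205]
tool_rot: [-0.028, 0.707, -0.707, 0.027]
ft_force: [-6.4, -0.2, 4.1]
width: 0.002
```

Request:
jog_arm([
  {"x":-0.03,"y":0,"z":0,"rx":0,"ry":0,"rz":0},
  {"x":-0.06,"y":0,"z":0,"rx":0,"ry":0,"rz":0},
  {"x":-0.06,"y":0,"z":0,"rx":0,"ry":0,"rz":0},
])

```text
clock: 9.65
ee_pos: [0.5577, -0.0529, 0.0205]
tool_rot: [-0.028, 0.707, -0.707, 0.027]
ft_force: [-6.0, -0.3, 3.5]
width: 0.001
```

Request:
jog_arm([
  {"x":-0.03,"y":0,"z":0,"rx":0,"ry":0,"rz":0},
  {"x":-0.06,"y":0,"z":0,"rx":0,"ry":0,"rz":0},
  {"x":-0.06,"y":0,"z":0,"rx":0,"ry":0,"rz":0},
])

```text
clock: 9.95
ee_pos: [0.5583, -0.0529, 0.0205]
tool_rot: [-0.028, 0.707, -0.707, 0.027]
ft_force: [-6.1, -0.4, 4.2]
width: -0.001
```

Request:
jog_arm([
  {"x":-0.03,"y":0,"z":0,"rx":0,"ry":0,"rz":0},
  {"x":-0.06,"y":0,"z":0,"rx":0,"ry":0,"rz":0},
  {"x":-0.06,"y":0,"z":0,"rx":0,"ry":0,"rz":0},
])

```text
clock: 10.25
ee_pos: [0.5589, -0.0528, 0.0205]
tool_rot: [-0.028, 0.707, -0.707, 0.027]
ft_force: [-6.4, -1.4, 3.7]
width: -0.0
```

Request:
jog_arm([
  {"x":-0.03,"y":0,"z":0,"rx":0,"ry":0,"rz":0},
  {"x":-0.06,"y":0,"z":0,"rx":0,"ry":0,"rz":0},
  {"x":-0.06,"y":0,"z":0,"rx":0,"ry":0,"rz":0},
])

```text
clock: 10.55
ee_pos: [0.5593, -0.0528, 0.0205]
tool_rot: [-0.028, 0.707, -0.707, 0.026]
ft_force: [-7.5, -1.3, 4.0]
width: 0.001
```

Request:
jog_arm([
  {"x":-0.02,"y":0,"z":0,"rx":0,"ry":0,"rz":0},
  {"x":-0.04,"y":0,"z":0,"rx":0,"ry":0,"rz":0},
  {"x":-0.04,"y":0,"z":0,"rx":0,"ry":0,"rz":0},
])

```text
clock: 10.85
ee_pos: [0.5595, -0.0528, 0.0205]
tool_rot: [-0.028, 0.707, -0.707, 0.026]
ft_force: [-9.1, -1.0, 6.4]
width: -0.002
```

Request:
jog_arm([
  {"x":0.5,"y":0,"z":0,"rx":0,"ry":0,"rz":0},
  {"x":2,"y":0,"z":0,"rx":0,"ry":0,"rz":0},
  {"x":4,"y":0,"z":0,"rx":0,"ry":0,"rz":0},
  {"x":6,"y":0,"z":0,"rx":0,"ry":0,"rz":0},
  {"x":8,"y":0,"z":0,"rx":0,"ry":0,"rz":0},
  {"x":10.5,"y":0,"z":0,"rx":0,"ry":0,"rz":0},
  {"x":13,"y":0,"z":0,"rx":0,"ry":0,"rz":0},
  {"x":15,"y":0,"z":0,"rx":0,"ry":0,"rz":0},
])

```text
clock: 11.65
ee_pos: [0.4098, -0.0643, 0.0206]
tool_rot: [0.027, -0.707, 0.707, -0.027]
ft_force: [-0.2, 0.3, -0.4]
width: -0.002
```

Request:
jog_arm([
  {"x":0,"y":-5,"z":0,"rx":0,"ry":0,"rz":0},
  {"x":0,"y":-10,"z":0,"rx":0,"ry":0,"rz":0},
  {"x":0,"y":-14,"z":0,"rx":0,"ry":0,"rz":0},
  {"x":0,"y":-18,"z":0,"rx":0,"ry":0,"rz":0},
  {"x":0,"y":-18,"z":0,"rx":0,"ry":0,"rz":0},
])

```text
clock: 12.15
ee_pos: [0.4129, -0.0647, 0.2055]
tool_rot: [0.024, -0.706, 0.707, -0.03]
ft_force: [0.5, 0.5, -1.0]
width: -0.003
```

```bash
python3 - <<'E'
from h import *
s=robot.sense();print(cab(s["ee_pos"]),s["joints"].round(2))
c=robot.get_calibration("side");im,d=robot.capture("side");save("s4.png",im);q=cab(cloud(c,d)).reshape(-1,3)
m=(q[:,2]>.03)&(q[:,2]<.099)&(abs(q[:,1])<.13)&(q[:,0]>-.17)&(q[:,0]<.05)
print(m.sum(),np.percentile(q[m,0],[1,3,10,50]).round(4))
t=m&(q[:,2]>.085)&(q[:,0]<-.05);print("panel top",q[t].min(0).round(4),q[t].max(0).round(4))
E
```

```text
[-0.16468614 -0.00093035  0.20550428] [-0.24 -0.02  1.85  0.    1.3   1.25]
1355 [-0.1286 -0.1285 -0.1257 -0.1024]
panel top [-0.1291 -0.1288  0.0853] [-0.1105  0.1277  0.0989]
```

View pics/s4.png

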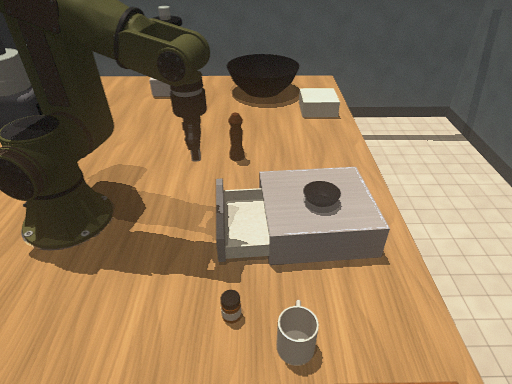

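The side view confirms the drawer is fully open, with the panel at (221,215). The jar (231,306), mug (298,335), bowl and grinder haven't moved. The panel face is at cabinet x = −0.129. Next I'll go above the jar with the gripper open.

Request:
jog_arm([
  {"x":-1,"y":0,"z":4,"rx":0,"ry":0,"rz":0},
  {"x":-2,"y":0,"z":8,"rx":0,"ry":0,"rz":0},
  {"x":-3,"y":0,"z":12,"rx":0,"ry":0,"rz":0},
  {"x":-4,"y":0,"z":16,"rx":0,"ry":0,"rz":0},
  {"x":-5,"y":1,"z":20,"rx":0,"ry":0,"rz":0},
  {"x":-6,"y":3,"z":24,"rx":0,"ry":0,"rz":0},
  {"x":-6.5,"y":5,"z":27.9,"rx":0,"ry":0,"rz":0},
  {"x":-6.5,"y":7,"z":27.9,"rx":0,"ry":0,"rz":0},
], gripper=8.5)

```text
clock: 13.0
ee_pos: [0.4966, -0.3407, 0.1273]
tool_rot: [-0.027, 0.707, -0.706, 0.025]
ft_force: [0.3, 0.8, 0.6]
width: 0.995
```

Request:
jog_arm([
  {"x":0,"y":0,"z":0,"rx":0,"ry":0,"rz":0},
  {"x":0,"y":0,"z":0,"rx":0,"ry":0,"rz":0},
  {"x":0,"y":0,"z":0,"rx":0,"ry":0,"rz":0},
])

```text
clock: 13.3
ee_pos: [0.4976, -0.337, 0.1317]
tool_rot: [0.027, -0.706, 0.707, -0.028]
ft_force: [-0.5, -0.5, -0.2]
width: 0.992
```

```bash
python3 - <<'E'
from h import *
s=robot.sense();e=s["ee_pos"];print(e,cab(e),s["width"],R.from_quat(s["tool_rot"]).as_matrix().round(3).tolist())
for n in("side","wrist"):
    c=robot.get_calibration(n);im,d=robot.capture(n);p=cloud(c,d)
    if n=="wrist":save("w5.png",im)
    q=cab(p).reshape(-1,3)
    m=(q[:,2]>.058)&(q[:,2]<.075)&(np.hypot(q[:,0]+.1,q[:,1]+.28)<.04)
    if m.sum(): print(n,"jar top",m.sum(),((np.percentile(q[m],1,0)+np.percentile(q[m],99,0))/2).round(4))
    f=(q[:,2]>.09)&(np.hypot(q[:,0]+.1,q[:,1]+.28)<.08)
    print(n,"finger low",np.percentile(q[f,2],[0.5,2,5]).round(4) if f.sum() else 0)
    for z in np.arange(.13,.26,.01):
        k=f&(abs(q[:,2]-z)<.005)
        if k.sum()>2: print(z.round(2),k.sum(),q[k].min(0)[:2].round(3),q[k].max(0)[:2].round(3))
E
```

```text
[ 0.49756179 -0.33703306  0.13171163] [-0.10133885 -0.27902645  0.13171163] 0.9923407024360333 [[-0.997, 0.001, 0.078], [-0.078, -0.001, -0.997], [-0.001, -1.0, 0.001]]
side jar top 296 [-0.1016 -0.2798  0.0642]
side finger low [0.1997 0.2413 0.2708]
0.19 21 [-0.112 -0.333] [-0.092 -0.236]
0.2 43 [-0.114 -0.336] [-0.092 -0.233]
0.21 23 [-0.111 -0.335] [-0.092 -0.234]
0.23 11 [-0.105 -0.352] [-0.09  -0.329]
0.24 105 [-0.115 -0.353] [-0.091 -0.333]
0.25 47 [-0.119 -0.352] [-0.087 -0.295]
wrist jar top 1471 [-0.0984 -0.2776  0.0632]
wrist finger low [0.1868 0.1936 0.2037]
0.18 85 [-0.111 -0.325] [-0.091 -0.235]
0.19 788 [-0.112 -0.334] [-0.089 -0.222]
0.2 1098 [-0.112 -0.334] [-0.089 -0.221]
0.21 1349 [-0.113 -0.334] [-0.089 -0.221]
0.22 1004 [-0.105 -0.34 ] [-0.088 -0.216]
0.23 3738 [-0.114 -0.352] [-0.086 -0.203]
0.24 7791 [-0.114 -0.352] [-0.083 -0.203]
0.25 10229 [-0.113 -0.351] [-0.083 -0.205]
```

View pics/w5.png

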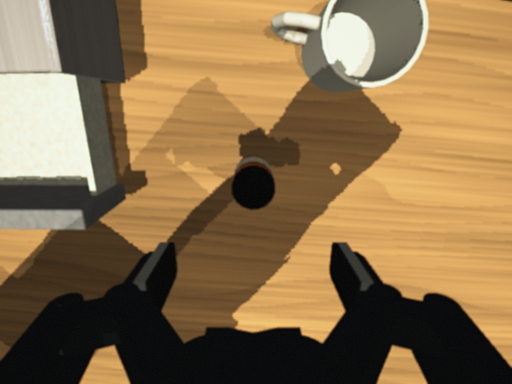

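The wrist view shows the jar cap at (254,187), between and ahead of the fingers, with the mug handle well clear at (297,25). The open tips are at z≈0.185 with 0.132 reported, i.e. 41 mm plus the 13 mm of swing, so the offset is consistent. I'll descend 14.8 cm.

Request:
jog_arm([
  {"x":0,"y":2.5,"z":0,"rx":0,"ry":0,"rz":0},
  {"x":0,"y":5,"z":0,"rx":0,"ry":0,"rz":0},
  {"x":0,"y":7.5,"z":0,"rx":0,"ry":0,"rz":0},
  {"x":0,"y":9.5,"z":0,"rx":0,"ry":0,"rz":0},
  {"x":0,"y":11,"z":0,"rx":0,"ry":0,"rz":0},
  {"x":0,"y":12,"z":0,"rx":0,"ry":0,"rz":0},
  {"x":0,"y":12,"z":0,"rx":0,"ry":0,"rz":0},
])

```text
clock: 14.1
ee_pos: [0.4969, -0.3371, 0.0099]
tool_rot: [-0.028, 0.707, -0.706, 0.027]
ft_force: [0.2, -0.4, -0.1]
width: 0.996
```

Request:
jog_arm([
  {"x":0,"y":0.7,"z":0,"rx":0,"ry":0,"rz":0},
  {"x":0,"y":1.4,"z":0,"rx":0,"ry":0,"rz":0},
  {"x":0,"y":2.0,"z":0,"rx":0,"ry":0,"rz":0},
  {"x":0,"y":2.6,"z":0,"rx":0,"ry":0,"rz":0},
  {"x":0,"y":2.8,"z":0,"rx":0,"ry":0,"rz":0},
  {"x":0,"y":2.8,"z":0,"rx":0,"ry":0,"rz":0},
])

```text
clock: 14.7
ee_pos: [0.497, -0.3373, -0.0178]
tool_rot: [-0.027, 0.707, -0.706, 0.027]
ft_force: [0.4, -0.1, -0.4]
width: 0.999
```

```bash
python3 - <<'E'
from h import *
s=robot.sense();e=s["ee_pos"];print(cab(e),s["ft_force"])
c=robot.get_calibration("side");im,d=robot.capture("side");save("s6.png",cv2.resize(im[230:370,160:340],None,fx=4,fy=4))
E
```

```text
[-0.10190008 -0.27928739 -0.01776934] [ 0.41220054 -0.07086639 -0.35802657]
```

View pics/s6.png

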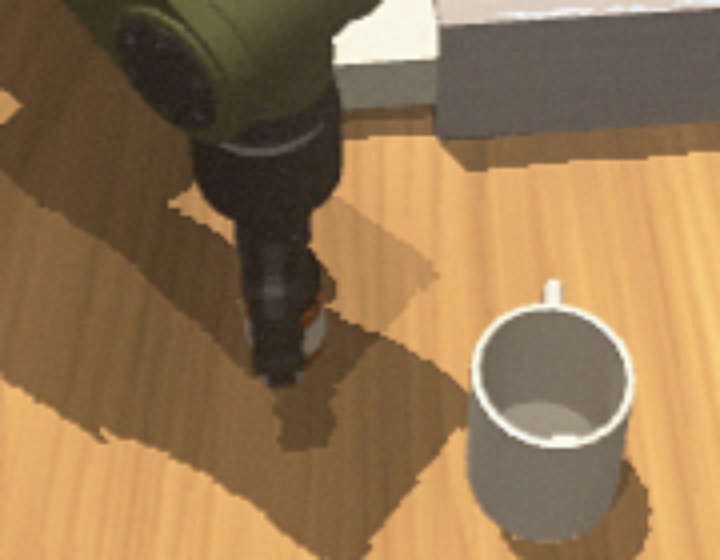

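The side crop shows the fingers straddling the jar (about (287,330)), with the mug far off to the right. Closing.

Request:
jog_arm([
  {"x":-0.15,"y":0,"z":0,"rx":0,"ry":0,"rz":0},
  {"x":-0.15,"y":0,"z":0,"rx":0,"ry":0,"rz":0},
  {"x":-0.15,"y":0,"z":0,"rx":0,"ry":0,"rz":0},
  {"x":-0.15,"y":0,"z":0,"rx":0,"ry":0,"rz":0},
  {"x":-0.15,"y":0,"z":0,"rx":0,"ry":0,"rz":0},
  {"x":-0.15,"y":0,"z":0,"rx":0,"ry":0,"rz":0},
  {"x":-0.15,"y":0,"z":0,"rx":0,"ry":0,"rz":0},
  {"x":-0.15,"y":0,"z":0,"rx":0,"ry":0,"rz":0},
], gripper=3)

```text
clock: 15.55
ee_pos: [0.4989, -0.3375, -0.0169]
tool_rot: [0.027, -0.706, 0.707, -0.027]
ft_force: [1.3, 0.5, 5.5]
width: 0.491
```

Request:
jog_arm([
  {"x":0,"y":-1,"z":0,"rx":0,"ry":0,"rz":0},
  {"x":0,"y":-3,"z":0,"rx":0,"ry":0,"rz":0},
  {"x":0,"y":-6,"z":0,"rx":0,"ry":0,"rz":0},
  {"x":0,"y":-9,"z":0,"rx":0,"ry":0,"rz":0},
  {"x":0,"y":-12,"z":0,"rx":0,"ry":0,"rz":0},
  {"x":0,"y":-14,"z":0,"rx":0,"ry":0,"rz":0},
  {"x":0,"y":-14,"z":0,"rx":0,"ry":0,"rz":0},
])

```text
clock: 16.25
ee_pos: [0.4995, -0.338, 0.1259]
tool_rot: [0.026, -0.705, 0.708, -0.028]
ft_force: [0.5, -0.2, -1.2]
width: 0.5
```

```bash
python3 - <<'E'
from h import *
s=robot.sense();e=s["ee_pos"];print(e,cab(e),s["ft_force"],s["width"])
c=robot.get_calibration("side");im,d=robot.capture("side");q=cab(cloud(c,d)).reshape(-1,3)
f=(np.hypot(q[:,0]+.1,q[:,1]+.28)<.05)&(q[:,2]>.03)
for z in np.arange(.1,.22,.01):
    k=f&(abs(q[:,2]-z)<.005)
    if k.sum()>2: print(z.round(2),k.sum(),q[k].min(0)[:2].round(3),q[k].max(0)[:2].round(3))
g=f&(q[:,2]<.18);print("lowest",np.percentile(q[g,2],[.5,1,3]))
save("s7.png",im)
E
```

```text
[ 0.49951135 -0.33802918  0.12585185] [-0.09947224 -0.28017047  0.12585185] [ 0.47174221 -0.19649278 -1.19465103] 0.4999652102041727
0.15 62 [-0.121 -0.301] [-0.081 -0.286]
0.16 47 [-0.122 -0.302] [-0.08  -0.286]
0.17 43 [-0.123 -0.312] [-0.08 -0.28]
0.18 74 [-0.123 -0.315] [-0.079 -0.275]
0.19 56 [-0.122 -0.315] [-0.081 -0.284]
0.2 27 [-0.121 -0.315] [-0.08  -0.284]
0.21 49 [-0.12 -0.31] [-0.08  -0.257]
lowest [0.14515015 0.14535623 0.1461618 ]
```

The jar is held (opening ~42 mm) and its foot is at z≈0.143. I'll carry it across above the drawer.

Request:
jog_arm([
  {"x":-0.4,"y":0,"z":-3,"rx":0,"ry":0,"rz":0},
  {"x":-1,"y":0,"z":-7,"rx":0,"ry":0,"rz":0},
  {"x":-1.6,"y":0,"z":-11,"rx":0,"ry":0,"rz":0},
  {"x":-2.2,"y":0,"z":-15,"rx":0,"ry":0,"rz":0},
  {"x":-2.8,"y":0,"z":-19,"rx":0,"ry":0,"rz":0},
  {"x":-3.4,"y":0,"z":-23,"rx":0,"ry":0,"rz":0},
  {"x":-4,"y":0,"z":-26.5,"rx":0,"ry":0,"rz":0},
  {"x":-4.1,"y":0,"z":-28,"rx":0,"ry":0,"rz":0},
])

```text
clock: 17.1
ee_pos: [0.5173, -0.0523, 0.1212]
tool_rot: [-0.029, 0.707, -0.706, 0.027]
ft_force: [0.9, 0.3, -0.6]
width: 0.493
```

Request:
jog_arm([
  {"x":0,"y":0,"z":0,"rx":0,"ry":0,"rz":0},
  {"x":0,"y":0,"z":0,"rx":0,"ry":0,"rz":0},
  {"x":0,"y":0,"z":0,"rx":0,"ry":0,"rz":0},
])

```text
clock: 17.4
ee_pos: [0.5178, -0.0561, 0.1222]
tool_rot: [0.027, -0.707, 0.707, -0.026]
ft_force: [-0.2, -0.2, -1.1]
width: 0.497
```

```bash
python3 - <<'E'
from h import *
s=robot.sense();e=s["ee_pos"];print(e,cab(e),s["ft_force"],s["width"])
c=robot.get_calibration("side");im,d=robot.capture("side");q=cab(cloud(c,d)).reshape(-1,3)
f=(np.hypot(q[:,0]+.06,q[:,1])<.04)&(q[:,2]>.11)&(q[:,2]<.18)
print("jar",np.percentile(q[f],[1,99],axis=0).round(3))
t=(q[:,2]>.085)&(q[:,2]<.099)&(q[:,0]<-.05)&(q[:,0]>-.17)&(abs(q[:,1])<.14);print("panel top",q[t].min(0).round(4),q[t].max(0).round(4))
print(R.from_quat(s["tool_rot"]).as_matrix()[:,1])
E
```

```text
[ 0.51783072 -0.05608939  0.12215479] [-0.05938569 -0.00049442  0.12215479] [-0.15418514 -0.17880057 -1.05229202] 0.4966277431249384
jar [[-0.082 -0.034  0.143]
 [-0.041 -0.004  0.18 ]]
panel top [-0.1291 -0.1291  0.0851] [-0.1104  0.1249  0.0989]
[-7.04389631e-04 -3.23515158e-05 -9.99999751e-01]
```

Request:
jog_arm([
  {"x":0,"y":2,"z":0,"rx":0,"ry":0,"rz":0},
  {"x":0,"y":4.5,"z":0,"rx":0,"ry":0,"rz":0},
  {"x":0,"y":7,"z":0,"rx":0,"ry":0,"rz":0},
  {"x":0,"y":9,"z":0,"rx":0,"ry":0,"rz":0},
  {"x":0,"y":10.5,"z":0,"rx":0,"ry":0,"rz":0},
  {"x":0,"y":11.3,"z":0,"rx":0,"ry":0,"rz":0},
  {"x":0,"y":11.6,"z":0,"rx":0,"ry":0,"rz":0},
  {"x":0,"y":11.6,"z":0,"rx":0,"ry":0,"rz":0},
])

```text
clock: 18.25
ee_pos: [0.5181, -0.0554, 0.0067]
tool_rot: [0.027, -0.707, 0.707, -0.027]
ft_force: [1.0, 0.3, -0.6]
width: 0.496
```

Request:
jog_arm([
  {"x":0,"y":0.1,"z":0,"rx":0,"ry":0,"rz":0},
  {"x":0,"y":0.2,"z":0,"rx":0,"ry":0,"rz":0},
  {"x":0,"y":0.3,"z":0,"rx":0,"ry":0,"rz":0},
  {"x":0,"y":0.3,"z":0,"rx":0,"ry":0,"rz":0},
])

```text
clock: 18.65
ee_pos: [0.518, -0.055, 0.0037]
tool_rot: [0.027, -0.707, 0.707, -0.027]
ft_force: [0.3, 0.0, -1.7]
width: 0.497
```

Request:
jog_arm([
  {"x":0,"y":0.1,"z":0,"rx":0,"ry":0,"rz":0},
  {"x":0,"y":0.2,"z":0,"rx":0,"ry":0,"rz":0},
  {"x":0,"y":0.2,"z":0,"rx":0,"ry":0,"rz":0},
])

```text
clock: 18.95
ee_pos: [0.5179, -0.055, 0.0014]
tool_rot: [-0.027, 0.707, -0.707, 0.027]
ft_force: [-0.8, -0.2, -1.0]
width: 0.499
```

Request:
jog_arm([
  {"x":0,"y":0.05,"z":0,"rx":0,"ry":0,"rz":0},
  {"x":0,"y":0.1,"z":0,"rx":0,"ry":0,"rz":0},
  {"x":0,"y":0.1,"z":0,"rx":0,"ry":0,"rz":0},
])

```text
clock: 19.25
ee_pos: [0.5183, -0.055, 0.001]
tool_rot: [0.027, -0.707, 0.707, -0.027]
ft_force: [-1.2, 1.2, 4.6]
width: 0.496
```

That's floor contact (4.6 N), so I'll release, rise, and look.

Request:
jog_arm([
  {"x":0,"y":0,"z":0,"rx":0,"ry":0,"rz":0},
  {"x":0,"y":0,"z":0,"rx":0,"ry":0,"rz":0},
  {"x":0,"y":0,"z":0,"rx":0,"ry":0,"rz":0},
  {"x":0,"y":0,"z":0,"rx":0,"ry":0,"rz":0},
  {"x":0,"y":0,"z":0,"rx":0,"ry":0,"rz":0},
], gripper=8.0)

```text
clock: 19.75
ee_pos: [0.518, -0.055, 0.0005]
tool_rot: [-0.027, 0.707, -0.707, 0.027]
ft_force: [0.1, 0.1, 0.6]
width: 0.936
```

Request:
jog_arm([
  {"x":0,"y":-1.5,"z":0,"rx":0,"ry":0,"rz":0},
  {"x":0,"y":-4,"z":0,"rx":0,"ry":0,"rz":0},
  {"x":0,"y":-7,"z":0,"rx":0,"ry":0,"rz":0},
  {"x":0,"y":-11,"z":0,"rx":0,"ry":0,"rz":0},
  {"x":0,"y":-15,"z":0,"rx":0,"ry":0,"rz":0},
  {"x":0,"y":-17,"z":0,"rx":0,"ry":0,"rz":0},
  {"x":0,"y":-17,"z":0,"rx":0,"ry":0,"rz":0},
])

```text
clock: 20.45
ee_pos: [0.5192, -0.0552, 0.1736]
tool_rot: [0.025, -0.706, 0.707, -0.029]
ft_force: [-0.2, 0.3, 0.2]
width: 0.934
```

Request:
jog_arm([
  {"x":3,"y":0,"z":0,"rx":0,"ry":0,"rz":0},
  {"x":6,"y":0,"z":0,"rx":0,"ry":0,"rz":0},
  {"x":9,"y":0,"z":0,"rx":0,"ry":0,"rz":0},
  {"x":11,"y":0,"z":0,"rx":0,"ry":0,"rz":0},
  {"x":11.5,"y":0,"z":0,"rx":0,"ry":0,"rz":0},
  {"x":11.5,"y":0,"z":0,"rx":0,"ry":0,"rz":0},
], gripper=0)

```text
clock: 21.05
ee_pos: [0.4033, -0.0639, 0.1702]
tool_rot: [-0.027, 0.707, -0.707, 0.027]
ft_force: [1.2, -0.4, -0.4]
width: 0.005
```

```bash
python3 - <<'E'
from h import *
s=robot.sense();e=s["ee_pos"];print(e,cab(e),s["ft_force"],s["width"])
for n in("side","scene"):
    c=robot.get_calibration(n);im,d=robot.capture(n);q=cab(cloud(c,d)).reshape(-1,3)
    if n=="side":save("s8.png",cv2.resize(im[130:280,180:400],None,fx=3.6,fy=3.6))
    f=(np.hypot(q[:,0]+.06,q[:,1])<.045)&(q[:,2]>.06)&(q[:,2]<.095)
    k=f&(q[:,2]>.078);print(n,"jar",np.percentile(q[f],[1,99],axis=0).round(3),"top",np.percentile(q[k],[1,99],axis=0).round(3))
    t=(q[:,2]>.03)&(q[:,2]<.099)&(q[:,0]<-.105)&(q[:,0]>-.16)&(abs(q[:,1])<.14);print("panel",q[t].min(0).round(4),q[t].max(0).round(4))
E
```

```text
[ 0.40326692 -0.06385017  0.17021075] [-0.17420648  0.00063532  0.17021075] [ 1.24636712 -0.38855539 -0.35686743] 0.005104297322750615
side jar [[-0.081 -0.021  0.061]
 [-0.039  0.019  0.088]] top [[-0.08  -0.021  0.079]
 [-0.04   0.019  0.089]]
panel [-0.1305 -0.1291  0.0301] [-0.1051  0.1268  0.0989]
scene jar [[-0.075 -0.022  0.061]
 [-0.035  0.017  0.087]] top [[-0.076 -0.021  0.079]
 [-0.036  0.018  0.087]]
panel [-0.1298 -0.13    0.0301] [-0.105   0.126   0.0987]
```

View pics/s8.png

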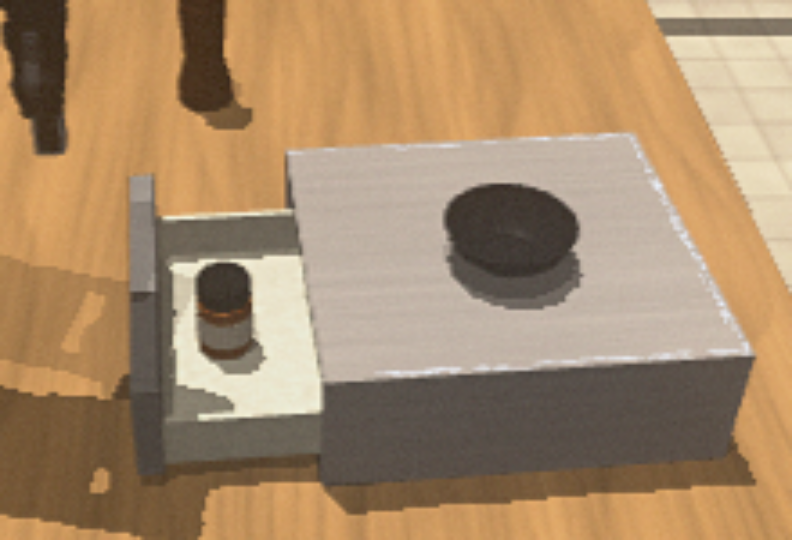

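The side crop shows the jar upright on the drawer floor at (224,310), with the bowl (511,230) and grinder unmoved. Next I'll lower the closed fingers in front of the panel.

Request:
jog_arm([
  {"x":0,"y":3,"z":0,"rx":0,"ry":0,"rz":0},
  {"x":0,"y":6,"z":0,"rx":0,"ry":0,"rz":0},
  {"x":0,"y":9,"z":0,"rx":0,"ry":0,"rz":0},
  {"x":0,"y":12,"z":0,"rx":0,"ry":0,"rz":0},
  {"x":0,"y":14,"z":0,"rx":0,"ry":0,"rz":0},
  {"x":0,"y":15,"z":0,"rx":0,"ry":0,"rz":0},
  {"x":0,"y":15,"z":0,"rx":0,"ry":0,"rz":0},
  {"x":0,"y":15,"z":0,"rx":0,"ry":0,"rz":0},
])

```text
clock: 21.95
ee_pos: [0.404, -0.0639, 0.0211]
tool_rot: [0.027, -0.707, 0.707, -0.027]
ft_force: [0.5, 0.0, 0.3]
width: 0.002
```

Request:
jog_arm([
  {"x":-0.7,"y":0,"z":0,"rx":0,"ry":0,"rz":0},
  {"x":-1.4,"y":0,"z":0,"rx":0,"ry":0,"rz":0},
  {"x":-2.1,"y":0,"z":0,"rx":0,"ry":0,"rz":0},
  {"x":-2.6,"y":0,"z":0,"rx":0,"ry":0,"rz":0},
  {"x":-2.9,"y":0,"z":0,"rx":0,"ry":0,"rz":0},
  {"x":-3.1,"y":0,"z":0,"rx":0,"ry":0,"rz":0},
  {"x":-3.2,"y":0,"z":0,"rx":0,"ry":0,"rz":0},
  {"x":-3.3,"y":0,"z":0,"rx":0,"ry":0,"rz":0},
])

```text
clock: 22.75
ee_pos: [0.4362, -0.0613, 0.0205]
tool_rot: [-0.027, 0.707, -0.707, 0.027]
ft_force: [-0.7, -0.3, 0.1]
width: -0.002
```

Request:
jog_arm([
  {"x":-0.1,"y":0,"z":0,"rx":0,"ry":0,"rz":0},
  {"x":-0.2,"y":0,"z":0,"rx":0,"ry":0,"rz":0},
  {"x":-0.3,"y":0,"z":0,"rx":0,"ry":0,"rz":0},
  {"x":-0.4,"y":0,"z":0,"rx":0,"ry":0,"rz":0},
  {"x":-0.5,"y":0,"z":0,"rx":0,"ry":0,"rz":0},
  {"x":-0.6,"y":0,"z":0,"rx":0,"ry":0,"rz":0},
  {"x":-0.7,"y":0,"z":0,"rx":0,"ry":0,"rz":0},
  {"x":-0.8,"y":0,"z":0,"rx":0,"ry":0,"rz":0},
])

```text
clock: 23.55
ee_pos: [0.4443, -0.0607, 0.0206]
tool_rot: [0.027, -0.707, 0.707, -0.027]
ft_force: [-2.0, -0.7, 0.9]
width: -0.001
```

Request:
jog_arm([
  {"x":-0.2,"y":0,"z":0,"rx":0,"ry":0,"rz":0},
  {"x":-0.5,"y":0,"z":0,"rx":0,"ry":0,"rz":0},
  {"x":-0.9,"y":0,"z":0,"rx":0,"ry":0,"rz":0},
  {"x":-1.3,"y":0,"z":0,"rx":0,"ry":0,"rz":0},
  {"x":-1.7,"y":0,"z":0,"rx":0,"ry":0,"rz":0},
  {"x":-2.1,"y":0,"z":0,"rx":0,"ry":0,"rz":0},
  {"x":-2.5,"y":0,"z":0,"rx":0,"ry":0,"rz":0},
  {"x":-2.9,"y":0,"z":0,"rx":0,"ry":0,"rz":0},
])

```text
clock: 24.35
ee_pos: [0.4734, -0.0584, 0.0205]
tool_rot: [-0.027, 0.707, -0.707, 0.027]
ft_force: [-3.8, -0.9, 0.5]
width: -0.0
```

Request:
jog_arm([
  {"x":-0.4,"y":0,"z":0,"rx":0,"ry":0,"rz":0},
  {"x":-0.8,"y":0,"z":0,"rx":0,"ry":0,"rz":0},
  {"x":-1.2,"y":0,"z":0,"rx":0,"ry":0,"rz":0},
  {"x":-1.6,"y":0,"z":0,"rx":0,"ry":0,"rz":0},
  {"x":-2.0,"y":0,"z":0,"rx":0,"ry":0,"rz":0},
  {"x":-2.4,"y":0,"z":0,"rx":0,"ry":0,"rz":0},
  {"x":-2.8,"y":0,"z":0,"rx":0,"ry":0,"rz":0},
  {"x":-3.2,"y":0,"z":0,"rx":0,"ry":0,"rz":0},
])

```text
clock: 25.15
ee_pos: [0.5053, -0.056, 0.0206]
tool_rot: [-0.027, 0.707, -0.707, 0.027]
ft_force: [-4.2, 0.7, 2.1]
width: 0.001
```

Request:
jog_arm([
  {"x":-0.4,"y":0,"z":0,"rx":0,"ry":0,"rz":0},
  {"x":-0.8,"y":0,"z":0,"rx":0,"ry":0,"rz":0},
  {"x":-1.2,"y":0,"z":0,"rx":0,"ry":0,"rz":0},
  {"x":-1.6,"y":0,"z":0,"rx":0,"ry":0,"rz":0},
  {"x":-2.0,"y":0,"z":0,"rx":0,"ry":0,"rz":0},
  {"x":-2.4,"y":0,"z":0,"rx":0,"ry":0,"rz":0},
  {"x":-2.8,"y":0,"z":0,"rx":0,"ry":0,"rz":0},
  {"x":-3.2,"y":0,"z":0,"rx":0,"ry":0,"rz":0},
])

```text
clock: 25.95
ee_pos: [0.5371, -0.0535, 0.0206]
tool_rot: [-0.027, 0.707, -0.707, 0.027]
ft_force: [-7.3, -0.6, 3.8]
width: -0.005
```

Request:
jog_arm([
  {"x":-0.4,"y":0,"z":0,"rx":0,"ry":0,"rz":0},
  {"x":-0.8,"y":0,"z":0,"rx":0,"ry":0,"rz":0},
  {"x":-1.2,"y":0,"z":0,"rx":0,"ry":0,"rz":0},
  {"x":-1.5,"y":0,"z":0,"rx":0,"ry":0,"rz":0},
  {"x":-1.7,"y":0,"z":0,"rx":0,"ry":0,"rz":0},
  {"x":-1.8,"y":0,"z":0,"rx":0,"ry":0,"rz":0},
  {"x":-1.9,"y":0,"z":0,"rx":0,"ry":0,"rz":0},
  {"x":-1.9,"y":0,"z":0,"rx":0,"ry":0,"rz":0},
])

```text
clock: 26.75
ee_pos: [0.556, -0.052, 0.0206]
tool_rot: [-0.027, 0.707, -0.707, 0.027]
ft_force: [-5.2, 0.1, 3.1]
width: -0.003
```

Request:
jog_arm([
  {"x":-0.1,"y":0,"z":0,"rx":0,"ry":0,"rz":0},
  {"x":-0.2,"y":0,"z":0,"rx":0,"ry":0,"rz":0},
  {"x":-0.27,"y":0,"z":0,"rx":0,"ry":0,"rz":0},
  {"x":-0.27,"y":0,"z":0,"rx":0,"ry":0,"rz":0},
])

```text
clock: 27.15
ee_pos: [0.5587, -0.0518, 0.0205]
tool_rot: [-0.027, 0.707, -0.707, 0.027]
ft_force: [-5.7, -0.3, 2.9]
width: -0.001
```

Request:
jog_arm([
  {"x":-0.03,"y":0,"z":0,"rx":0,"ry":0,"rz":0},
  {"x":-0.06,"y":0,"z":0,"rx":0,"ry":0,"rz":0},
  {"x":-0.06,"y":0,"z":0,"rx":0,"ry":0,"rz":0},
])

```text
clock: 27.45
ee_pos: [0.5592, -0.0518, 0.0206]
tool_rot: [-0.027, 0.707, -0.707, 0.027]
ft_force: [-6.2, -1.0, 3.6]
width: -0.002
```

Request:
jog_arm([
  {"x":-0.02,"y":0,"z":0,"rx":0,"ry":0,"rz":0},
  {"x":-0.04,"y":0,"z":0,"rx":0,"ry":0,"rz":0},
  {"x":-0.04,"y":0,"z":0,"rx":0,"ry":0,"rz":0},
])

```text
clock: 27.75
ee_pos: [0.5594, -0.0518, 0.0206]
tool_rot: [-0.027, 0.707, -0.707, 0.027]
ft_force: [-8.7, -0.9, 3.8]
width: -0.003
```

Request:
jog_arm([
  {"x":-0.02,"y":0,"z":0,"rx":0,"ry":0,"rz":0},
  {"x":-0.03,"y":0,"z":0,"rx":0,"ry":0,"rz":0},
  {"x":-0.03,"y":0,"z":0,"rx":0,"ry":0,"rz":0},
])

```text
clock: 28.05
ee_pos: [0.5595, -0.0518, 0.0206]
tool_rot: [-0.028, 0.707, -0.707, 0.027]
ft_force: [-10.0, -1.1, 4.6]
width: -0.002
```

At the stop with 10 N. I'll retreat slowly and see whether it latches.

Request:
jog_arm([
  {"x":0.2,"y":0,"z":0,"rx":0,"ry":0,"rz":0},
  {"x":0.5,"y":0,"z":0,"rx":0,"ry":0,"rz":0},
  {"x":0.9,"y":0,"z":0,"rx":0,"ry":0,"rz":0},
  {"x":1.3,"y":0,"z":0,"rx":0,"ry":0,"rz":0},
  {"x":1.7,"y":0,"z":0,"rx":0,"ry":0,"rz":0},
  {"x":2.2,"y":0,"z":0,"rx":0,"ry":0,"rz":0},
  {"x":2.2,"y":0,"z":0,"rx":0,"ry":0,"rz":0},
])

```text
clock: 28.75
ee_pos: [0.5378, -0.0535, 0.0207]
tool_rot: [0.027, -0.707, 0.707, -0.027]
ft_force: [0.1, 0.3, 0.7]
width: -0.002
```

No contact, so it latched. I'll withdraw clear and check.

Request:
jog_arm([
  {"x":3,"y":0,"z":0,"rx":0,"ry":0,"rz":0},
  {"x":7,"y":0,"z":0,"rx":0,"ry":0,"rz":0},
  {"x":10,"y":0,"z":0,"rx":0,"ry":0,"rz":0},
  {"x":10,"y":-4,"z":0,"rx":0,"ry":0,"rz":0},
  {"x":10,"y":-9,"z":0,"rx":0,"ry":0,"rz":0},
  {"x":10,"y":-14,"z":0,"rx":0,"ry":0,"rz":0},
  {"x":10,"y":-16,"z":0,"rx":0,"ry":0,"rz":0},
  {"x":10,"y":-16,"z":0,"rx":0,"ry":0,"rz":0},
])

```text
clock: 29.55
ee_pos: [0.4398, -0.0614, 0.1838]
tool_rot: [0.025, -0.706, 0.707, -0.029]
ft_force: [0.1, 0.3, -0.6]
width: 0.005
```

```bash
python3 - <<'E'
from h import *
s=robot.sense();print(s["clock"],cab(s["ee_pos"]),s["ft_force"])
for n in("side","scene"):
    c=robot.get_calibration(n);im,d=robot.capture(n);save("end_%s.png"%n,im);P=cloud(c,d);q=cab(P).reshape(-1,3)
    t=(q[:,2]>.03)&(q[:,2]<.099)&(q[:,0]<.0)&(q[:,0]>-.15)&(abs(q[:,1])<.14);print(n,"panel",np.percentile(q[t,0],[1,5,50]).round(4))
    o=np.load(n+"0.npz")["p"]; b=[(258,205,298,250),(98,252,140,302),(335,98,364,158)] if n=="scene" else [(303,180,342,212),(276,305,320,365)]
    for (a,y,x,e) in b: print(n,"diff",np.nanmedian(abs(P[y:e,a:x]-o[y:e,a:x])).round(4))
E
```

```text
29.55 [-0.13761892  0.0002492   0.18380304] [ 0.07076893  0.29900613 -0.56040713]
side panel [-0.0219 -0.0219 -0.0142]
side diff 0.0007
side diff 0.0004
scene panel [-0.019  -0.0175 -0.0106]
scene diff 0.0008
scene diff 0.0006
scene diff 0.0015
```

View pics/end_side.png

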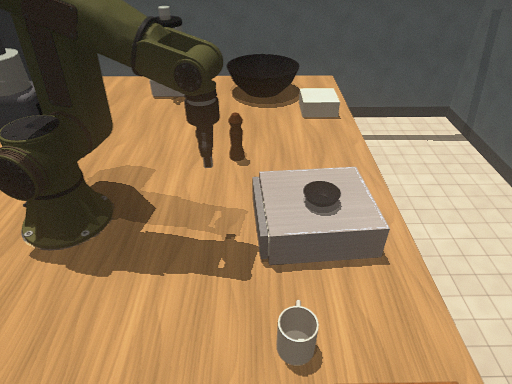

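The final side view shows the drawer shut at (262,215), with the bowl (322,195), mug (298,335) and grinder (236,137) where they started. The panel face is back at its original −0.022.

```bash
python3 -c "
from bench import robot
print(robot.close_job())"
```

```text
the job is handed in; nothing more can be done
None
```

The spice jar is in the drawer, the drawer is latched shut, and I handed the job in at about 30 s of the 72 s limit. I pressed the front until the latch let go, stood the jar on the drawer floor and released it, then pushed the front in to its stop.

**Last checks**
- **Drawer:** the panel face is back where it started, about 22 mm proud of the cabinet. It stayed shut after I withdrew, with the robot touching nothing.
- **Jar:** it stood upright on the drawer floor after release. I couldn't see it once the drawer was closed.
- **Force on the front:** the highest readings were about 10 N inward (about 11 N in total), read only at the end of each move.
- **Bystanders:** the grinder, mug and bowl match the first pictures to within 1.5 mm.

**What disagreed:** the cameras showed the closed fingers ending about 41 mm above the reported TCP. My first approach therefore passed over the top of the panel without touching it. I backed off, corrected the height by camera and force, and used that correction for the rest of the job. My first move call was also refused until I gave all six values in each row.

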